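# Light the plate, then hold the hand lens over the culture

## Robot

A 6-joint arm with a two-finger parallel gripper is mounted at the origin on a cart in front of the work surface, level with it; the furniture and walls round the work are solid. World frame = base frame: x ahead of the robot, y to its left, z up, the work surface at z = 0. Lengths are in mm, angles in degrees, forces in N, time in s.
With the tool pointing down it reaches from about 350 to 850 mm from the base axis. Payload 8.1 kg.
Tool frame: the origin (TCP) lies midway between the tips of the shut fingers; the grasp point (between the pads) lies 19 mm behind it; z points along the fingers, y is the line along which they close (so a half turn about z gives the same grasp; the last joint's range is limited). The gripper opens to 85 mm and grips with 20 to 120 N. Pads are 22 mm wide; open, the fingers measure 114 mm over their backs; the gripper's body (76 mm by 85 mm) begins 54 mm behind the grasp point. The pads swing forward as they close: fully open they stand 13 mm farther back than shut.
Start: joints at [-68.892, 7.471, 85.268, -0, 87.261, -4.893], TCP at [263.05, -539.268, 231.292] pointing down, gripper open.
Joint ranges: [-169.43, 169.43], [-51.17, 129.36], [1.28, 143.12], [-76.62, 256.62], [0, 156.53], [-152.29, 152.29]. Speed limits (degrees/s): [136.94, 136.94, 159.86, 180, 180, 180].

## Interface

Orientations are given as [roll, pitch, yaw] about the fixed x, y, z axes, in that order (R = Rz(yaw) Ry(pitch) Rx(roll)).
In Python, from bench import r gives the robot as it stands. The module is installed in compiled form; this text tells all that it offers.
- The arm moves only by the tool jog_arm, never from a script. Its argument "rows" is a list of rows, each a list of 2 entries, a list of its own where there are three numbers: the shift along the tool's x, y, z in mm, then the turn, a rotation vector about the tool's x, y, z in rad. A call has 1 to 10 rows; each row is the pose to reach, as a shift and turn from the pose commanded when the call began, along the tool's axes at that moment; what a row does not reach only later rows make up. A row lasts 1/10 s, in which the tool goes at most 50 mm and 8.59 degrees, less where a joint would pass 70% of its speed; a pose out of reach is approached as far as the arm can. A call with a gripper value outside its range is refused whole. "grip" is the finger opening in mm, from 0 to 85.4, set as the call begins (left out, the last holds). The fingers move at their own pace and stop on an object; "force" is the grip in N (left out, the last holds). Time passes only in rows, so rows that repeat a pose let the fingers close. It gives the time, the measured TCP pose, the force, the opening and the grip force at its end, in the units of the state.
- r.sense(): the state, without advancing time (a new reading comes with each control period).
- r.snapshot(name): name is "scene" or "top" or "wrist"; returns (picture, depth): 400x640x3 uint8, blue, green, red; 400x640 float32, mm along the optical axis (not along the pixel's ray), 0 where there is no reading.
- r.camera_params(name): a dict with "fx", "fy", "cx", "cy" (pixels), "dist_coeffs" ([k1, k2, p1, p2, k3] as OpenCV has them; the pictures are not rectified), "pose" (4x4, takes a point from camera to world coordinates); the wrist camera has in their place "tool_from_camera" (4x4, takes a point from camera to tool coordinates, whose origin is the TCP and whose axes are the flange's). Camera axes: x right, y down, z forward; pixel columns grow to the right and rows downward; lengths in mm; the calibration is good to about 2 mm. A picture is of the moment at which its call begins: read the wrist's pose just before it. camera_params takes no time and is no camera call.
- r.hand_in(): hands the job in; it is judged then, once.
The state is a dict: "time": time; "joint_pos": joint angles; "qd": joint speeds; "joint_efforts": joint torques, N m; "tool_pos": TCP position; "tcp_rot": TCP orientation; "ft_force": force on the tool from outside, world axes, zero at the start; "wrist_torque": the same for the moment, N m; "finger_gap": finger opening in mm; "grip_force": force on a finger pad.
Only numpy, scipy, OpenCV 4.12 (cv2) and the standard library are available. Lean on these libraries where they do the work, as an engineer would, in place of code of your own. Each camera call takes 0.05 s, during which the arm holds its last target. There are 200 camera calls.

## Task

Inspect the yellow-green culture dish on the light plate: first start the plate's timed lamp by twisting its spring-loaded knob clockwise to the stop and letting it spring back. Then pick up the hand lens, lift it up over the tube rack and hold it level above the culture, the glass centred on the dish and its underside about 3 cm above the rim, touching neither dish nor plate. Finish while still holding the lens there, and do not knock or shift anything else on the bench.

Things in the scene. Friction and masses are not known exactly. Their poses are not given: they have to be found in the camera images.
- the_lens: Hand lens lying flat, 148 x 62 x 13 mm, 50 g: dark round rim with glass, red handle. Origin on the underside at mid-length, z up; x runs from handle to lens. The straight handle is 11 mm wide and 12 mm high, from x = -73 to +13 mm; the balance point is at x = +19 mm, so grip the handle near the rim; the round rim, 62 mm across and 8 mm thick, is centred at x = +43 mm. To be held at the end.
- lens_centre (a point): Point on the underside of the hand lens at the centre of its glass: 43 mm from the lens's origin along its x.
- culture_dish: Round clear petri dish with yellow-green culture, 88 mm diameter, 14 mm high, 45 g, standing loosely in the 91 mm wide, 4 mm deep round well of the light plate, 1.5 mm play all round. Origin at the centre of its underside (32 mm above the table); the rim is 14 mm above that, 46 mm above the table.
- light_plate: Cordless grey and black light plate fixed on the table, 200 (x) x 136 (y) mm, deck 36 mm above the table. Origin at the centre of its underside; x points away from the knob. Dish well centred at x = +35 mm, knob at x = -70 mm, both at y = 0.
- starter_bar (a point): Middle of the knob's upright grip bar, on the knob's vertical axis, 50.5 mm above the table. The black bar is 36 mm long, 11 mm thick, from 41 to 60 mm above the table, over a 39 mm round skirt whose top is 42 mm above the table. At rest the bar lies along the light plate's x; the point's x runs along the bar and turns with it.
- starter (a joint): Turn of the knob in rad: 0 at rest, grows clockwise seen from above, stop at 1.05. A spring (about 0.02 N m at rest, 0.07 N m at the stop) turns it back to 0 when released.
- tube_rack: Clear plastic test tube rack, 150 (its y) x 46 (its x) x 66 mm, standing between lens and light plate. Origin at the centre of its underside. With its tubes it stands 104 mm high.
- tube_1: Test tube standing in the rack's end hole at its -y, 18 mm diameter, 100 mm long, lilac filling; its top is 104 mm above the table. Origin at its foot, z up the tube.
- tube_2: Test tube standing in the rack's middle hole, same size, beige filling.
- tube_3: Test tube standing in the rack's end hole at its +y, same size, pale green filling.
- red_dropper: Brown dropper bottle with a red bulb, 33 mm diameter, 104 mm high. Origin at the centre of its underside. To be left alone.
- black_dropper: Brown dropper bottle with a black bulb, 33 mm diameter, 104 mm high. Origin at the centre of its underside. To be left alone.
Mind the look-alikes: they are no part of the job. What is shaped like the culture_dish but black is not meant.

How it is judged (in metres and radians):
On the way, in this order (a step that is already met when the one before it is completed fails the run):
1. the knob is twisted to its stop (value of joint starter above 0.97 rad), for 0.1 s.
2. the knob is let go and has sprung back (value of joint starter below 0.1 rad and contact force between the fingers and light_plate below 0.2 N), for 0.2 s.
3. the lens is held in the gripper higher than the tube tops (height (world z) of lens_centre above 0.11 m and contact force between the fingers and the_lens above 1 N), for 0.2 s.
At the end, for the whole second after the job is handed in: The gripper holds the lens still and level (within 0.15 rad), its glass centred on the culture dish within 10 mm, its underside 15 to 45 mm above the rim, touching neither dish nor plate; the dish sits in its well and the knob is back at rest (all of step 2 and horizontal distance between lens_centre and culture_dish below 0.01 m and z of lens_centre in the frame of culture_dish between 0.029 and 0.059 m and angle between the_lens's own z axis and vertical below 0.15 rad and linear speed of the_lens below 0.02 m/s and contact force between the fingers and the_lens above 1 N and contact force between the_lens and culture_dish below 0.05 N and contact force between the_lens and light_plate below 0.05 N and x of culture_dish in the frame of light_plate between 0.031 and 0.039 m and y of culture_dish in the frame of light_plate between -0.004 and 0.004 m and angle between culture_dish's own z axis and vertical below 0.05 rad); the arm keeps its last pose, push and grip.
It fails at once if something else on the bench is knocked or shifted by more than 15 mm, or a tube leans over (distance of any of tube_rack, red_dropper, black_dropper, tube_1, tube_2, tube_3 from where it was at the start of the episode above 0.015 m or angle between any of tube_1, tube_2, tube_3, tube_rack, red_dropper, black_dropper's own z axis and vertical above 0.3 rad).
It fails at once if the lens or gripper hits the dish (over 1 N) (contact force between any of the_lens, the arm, the fingers and culture_dish above 1 N).
It fails at once if the lens hits the tube rack (over 2 N) (contact force between the_lens and tube_rack above 2 N).
It also fails if it takes over 48 s, if anything falls off the work surface, if the arm or the gripper's body presses on something with over 40 N, if the wrist force passes 120 N, or if a joint passes its speed limit or range.

## Working session

There is one attempt and no reset: what is moved stays moved. The work goes in short steps, Python scripts to look and compute and a tool call to move; the robot and the scene stay as the last step left them, time stands still between calls to the robot, and variables do not carry over. Pictures are saved under pics/ and viewed, at most 10 in all, crops included, and the job is handed in when it is done.

Besides the shell and the picture viewer there is one more tool, called after ">>>" by a JSON object that holds its "fn" and its "kwargs". jog_arm: Moves the arm, as the interface text tells. Its arguments: {"type":"object","properties":{"rows":{"type":"array"},"grip":{"type":"number"},"force":{"type":"number"}},"required":["rows"]}

```bash
mkdir -p pics
cat > h.py <<'E'
import numpy as np, cv2, pickle
from scipy.spatial.transform import Rotation as R
from bench import r
def ray(name,px,pose=None):
    c=r.camera_params(name)
    K=np.array([[c['fx'],0,c['cx']],[0,c['fy'],c['cy']],[0,0,1]])
    T=np.array(c['pose']) if name!='wrist' else pose@np.array(c['tool_from_camera'])
    u=cv2.undistortPoints(np.array(px,float).reshape(-1,1,2),K,np.array(c['dist_coeffs'],float)).reshape(-1,2)
    d=np.c_[u,np.ones(len(u))]
    return T[:3,3],d@T[:3,:3].T
def onplane(name,px,z,pose=None):
    o,d=ray(name,px,pose); return o+d*((z-o[2])/d[:,2])[:,None]
def tool():
    s=r.sense(); T=np.eye(4); T[:3,:3]=R.from_euler('xyz',s['tcp_rot'],degrees=True).as_matrix(); T[:3,3]=s['tool_pos']; return T
def snap(name,f):
    T=tool(); im,d=r.snapshot(name); cv2.imwrite(f'pics/{f}.png',im); np.save(f'pics/{f}.npy',d); np.save(f'pics/{f}_T.npy',T); return im,d,T
E
python3 - <<'E'
from h import *
for n in ('scene','top'):
    im,d,T=snap(n,n+'0'); c=r.camera_params(n); print(n,np.round(c['pose'],2).tolist(),c['fx'])
print(r.camera_params('wrist')); print(r.sense())
E
```

```text
scene [[-0.85, -0.27, 0.45, 44.98], [-0.52, 0.45, -0.72, 857.34], [-0.01, -0.85, -0.53, 568.94], [0.0, 0.0, 0.0, 1.0]] 517.0343591778335
top [[0.01, -0.99, 0.11, 384.54], [-1.0, -0.01, 0.02, 153.84], [-0.01, -0.11, -0.99, 998.17], [0.0, 0.0, 0.0, 1.0]] 383.3027494346301
{'fx': 325.89594997654626, 'fy': 325.89594997654626, 'cx': 318.6162494445832, 'cy': 198.1107438011486, 'dist_coeffs': array([-0.0106067,  0.       ,  0.       ,  0.       ,  0.       ]), 'tool_from_camera': array([[-4.33488557e-04, -9.45667344e-01, -3.25135489e-01,
         8.40965563e+01],
       [ 9.99999637e-01, -1.71454174e-04, -8.34574495e-04,
         1.06363532e-01],
       [ 7.33484009e-04, -3.25135733e-01,  9.45667075e-01,
        -1.43442551e+02],
       [ 0.00000000e+00,  0.00000000e+00,  0.00000000e+00,
         1.00000000e+00]])}
{'time': 0.1, 'joint_pos': array([-6.88943305e+01,  7.51120361e+00,  8.53217273e+01, -1.41925456e-03,
        8.72640723e+01, -4.89342163e+00]), 'qd': array([ 0.08556638, -0.07524279, -0.1869519 ,  0.06756961,  0.00753493,
       -0.03133026]), 'joint_efforts': array([ 1.72286265e-03, -5.70949459e+01, -5.01942766e+01, -1.09102605e-04,
        8.02908442e-03, -6.28535918e-05]), 'tool_pos': array([ 262.8419318 , -538.80819731,  230.35752843]), 'tcp_rot': array([-1.79903229e+02, -6.86226401e-03,  2.59991543e+01]), 'ft_force': array([-0.33224525,  0.41209419,  0.02690556]), 'wrist_torque': array([-0.020489  ,  0.02703362,  0.00768336]), 'grip_force': 0.0, 'finger_gap': 85.25317357618773}
```

View pics/top0.png

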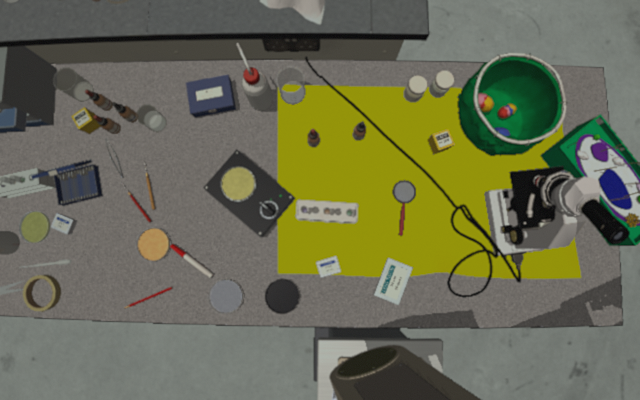

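View pics/scene0.png

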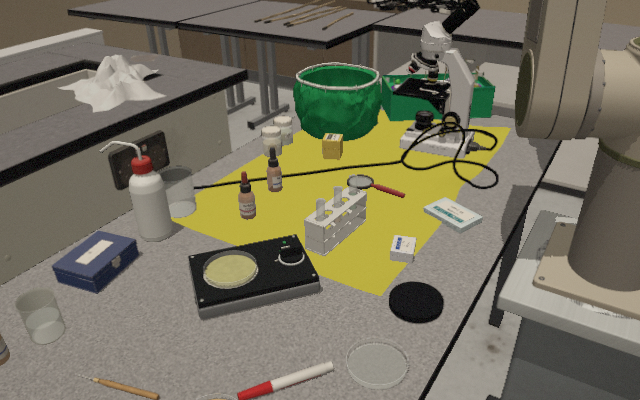

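Top view: the dish that is meant is on the plate at (238,183). Dish look-alikes are the loose yellow-green (35,226), orange (153,244), clear (227,295) and black (282,295) ones. The knob is at (267,209), the rack at (327,211), and the lens glass at (404,192) with its red handle down to (402,232). Droppers are at (314,137) and (360,130). The only other red stick is the pencil at (150,296).

Run:
```python
from h import *
im=cv2.imread('pics/top0.png'); hsv=cv2.cvtColor(im,cv2.COLOR_BGR2HSV)
def blob(m,box):
    x0,y0,x1,y1=box; k=np.zeros_like(m); k[y0:y1,x0:x1]=m[y0:y1,x0:x1]
    c=max(cv2.findContours(k,cv2.RETR_EXTERNAL,cv2.CHAIN_APPROX_NONE)[0],key=cv2.contourArea); return c
# dish culture
c=blob(cv2.inRange(hsv,(20,40,90),(40,255,255)),(205,150,270,225)); e=cv2.minEnclosingCircle(c); print('dish',e,cv2.contourArea(c)); print(onplane('top',[cv2.fitEllipse(c)[0]],38))
# plate dark
c=blob(cv2.inRange(hsv,(0,0,0),(180,255,85)),(195,140,276,245)); c=cv2.convexHull(c)
rc=cv2.minAreaRect(c); print('plate',rc); b=onplane('top',cv2.boxPoints(rc),36); print(b, b.mean(0),np.linalg.norm(np.diff(b,axis=0),axis=1))
c=blob(cv2.inRange(hsv,(0,120,60),(8,255,255))|cv2.inRange(hsv,(170,120,60),(180,255,255)),(385,195,420,245))
rc=cv2.minAreaRect(c); print('handle',rc,onplane('top',cv2.boxPoints(rc),12)); 
print('glass',onplane('top',[(404,192)],8),'knob',onplane('top',[(267,209)],60),'rack',onplane('top',[(297,211),(357,211)],66),'drops',onplane('top',[(314,137),(360,130)],50),'caps',onplane('top',[(328,267)],20))
x=cv2.resize(im[140:260,190:430],None,fx=3.3,fy=3.3,interpolation=cv2.INTER_CUBIC); cv2.imwrite('pics/crop.png',x)
```

```text
dish ((237.59091186523438, 182.8333282470703), 17.106216430664062) 840.5
[[543.56357408 366.97957969  38.        ]]
plate ((250.27239990234375, 193.26898193359375), (80.15556335449219, 53.73065185546875), 40.23636245727539)
[[530.65555712 458.23312663  36.        ]
 [638.75372928 372.28324111  36.        ]
 [505.11271935 211.35343132  36.        ]
 [400.599904   296.88091496  36.        ]] [518.78047744 334.6876785   36.        ] [138.10357579 209.18490197 135.04769169]
handle ((401.5989990234375, 218.50990295410156), (2.8856077194213867, 31.14466667175293), 5.710592269897461) [[419.48233594 -46.51296536  12.        ]
 [499.67500762 -55.56021677  12.        ]
 [498.99804439 -63.02011622  12.        ]
 [418.80728389 -53.90633017  12.        ]]
glass [[528.76868139 -62.83163134   8.        ]] knob [[475.65457659 286.6018513   60.        ]] rack [[470.90122405 212.05307396  66.        ]
 [472.34444405  65.54691273  66.        ]] drops [[661.90683327 172.97369254  50.        ]
 [681.31941584  55.8600583   50.        ]] caps [[333.96589522 134.33507486  20.        ]]
```

View pics/crop.png

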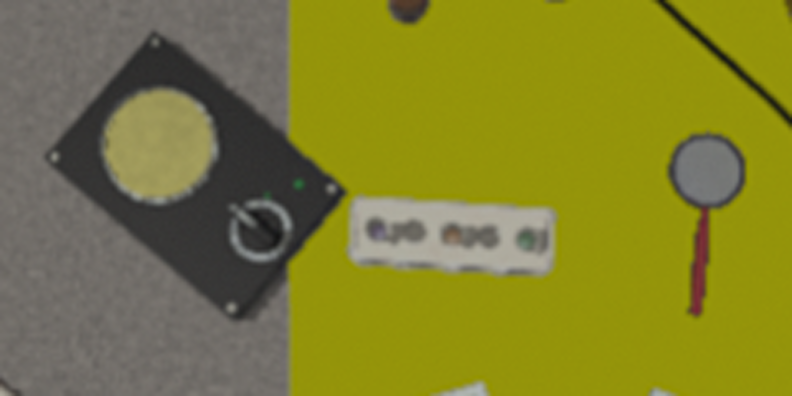

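The crop confirms it: culture dish on the plate, knob bar along the plate's x (about 50°), and the lens beyond the rack. I'll go above the lens first, since it's on the way, and look.

>>> {"fn": "jog_arm", "kwargs": {"rows": [[[20,-17,0],[0,0,0.03]],[[60,-50,0],[0,0,0.09]],[[100,-83,0],[0,0,0.15]],[[140,-116,0],[0,0,0.22]],[[178,-148,0],[0,0,0.28]],[[216,-180,0],[0,0,0.34]],[[254,-211,0],[0,0,0.4]],[[292,-243,0],[0,0,0.46]],[[330,-274,0],[0,0,0.52]],[[368,-306,0],[0,0,0.567]]]}}

```text
time: 1.1
tool_pos: [458.9, -103.1, 231.1]
tcp_rot: [180.0, -0.0, -6.6]
ft_force: [1.7, -1.1, -0.1]
finger_gap: 85.1
grip_force: 0.0
```

>>> {"fn": "jog_arm", "kwargs": {"rows": [[[35,-20,0],[0,0,0]],[[50,-20,0],[0,0,0]],[[50,-20,0],[0,0,0]],[[50,-20,0],[0,0,0]]]}}

```text
time: 1.5
tool_pos: [510.0, -90.8, 230.6]
tcp_rot: [-180.0, 0.1, -6.5]
ft_force: [-0.9, -0.5, -0.7]
finger_gap: 85.1
grip_force: 0.0
```

Run:
```python
from h import *
im,d,T=snap('wrist','w1'); print(r.sense()['time'],r.sense()['tool_pos'],r.sense()['tcp_rot'],r.sense()['joint_pos'])
```

```text
1.55 [509.77805992 -91.09962433 230.7991647 ] [-1.79998352e+02  8.11505409e-02 -6.51354207e+00] [-1.57980209e+01 -5.23080617e+00  9.81876138e+01 -1.14801821e-02
  8.71235459e+01  8.07161065e+01]
```

View pics/w1.png

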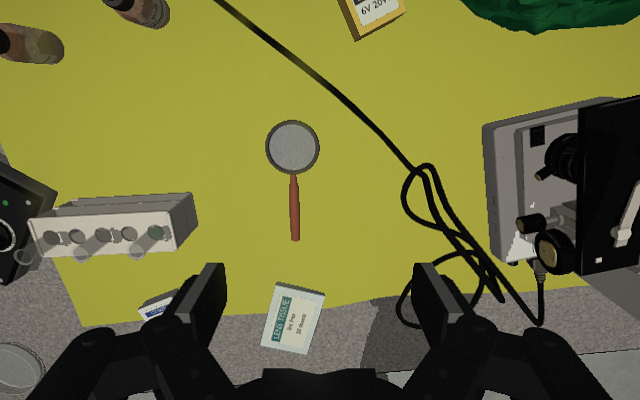

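The wrist view shows the lens glass at (292,147) and the red handle from (293,173) to (295,240). Both are clear of the rack at left.

Run:
```python
from h import *
im=cv2.imread('pics/w1.png'); T=np.load('pics/w1_T.npy'); hsv=cv2.cvtColor(im,cv2.COLOR_BGR2HSV)
m=cv2.inRange(hsv,(0,100,40),(14,255,255)); k=np.zeros_like(m); k[165:250,270:320]=m[165:250,270:320]
c=max(cv2.findContours(k,0,1)[0],key=cv2.contourArea); P=onplane('wrist',c.reshape(-1,2),12,T)[:,:2]
ex=cv2.minAreaRect(P.astype(np.float32)); b=cv2.boxPoints(ex); print('handle',ex)
v=P.mean(0); l=cv2.fitLine(P.astype(np.float32),cv2.DIST_L2,0,.01,.01).ravel(); print(l,np.degrees(np.arctan2(l[1],l[0])))
# rim: non-yellow blob around glass
m=cv2.bitwise_not(cv2.inRange(hsv,(20,140,60),(35,255,255))); k=np.zeros_like(m); k[110:172,255:330]=m[110:172,255:330]
c=max(cv2.findContours(k,0,1)[0],key=cv2.contourArea); P=onplane('wrist',c.reshape(-1,2),6,T)[:,:2]
print('rim',cv2.minEnclosingCircle(P.astype(np.float32)))
```

```text
handle ((459.98736572265625, -55.88523864746094), (10.795222282409668, 83.83562469482422), 82.37077331542969)
[ 9.94969666e-01 -1.00176856e-01  4.60369812e+02 -5.57952995e+01] -5.749354
rim ((530.7344360351562, -62.207298278808594), 31.34400749206543)
```

>>> {"fn": "jog_arm", "kwargs": {"rows": [[[-5,-25,0],[0,0,-0.07]],[[-13,-65,0],[0,0,-0.17]],[[-21,-105,3],[0,0,-0.28]],[[-30,-147,6],[0,0,-0.39]],[[-39,-189,10],[0,0,-0.5]],[[-48,-231,15],[0,0,-0.61]],[[-56,-273,20],[0,0,-0.72]],[[-64,-313,25],[0,0,-0.83]],[[-71,-347,28],[0,0,-0.93]],[[-77,-372,30],[0,0,-0.986]]], "grip": 45}}

```text
time: 2.55
tool_pos: [475.3, 288.4, 201.1]
tcp_rot: [-180.0, 0.0, 50.2]
ft_force: [-0.2, -0.2, 0.2]
finger_gap: 44.8
grip_force: 0.0
```

>>> {"fn": "jog_arm", "kwargs": {"rows": [[[0,0,0],[0,0,0]],[[0,0,0],[0,0,0]]]}}

```text
time: 2.75
tool_pos: [475.8, 286.7, 201.2]
tcp_rot: [180.0, 0.0, 50.0]
ft_force: [0.2, -0.0, -0.5]
finger_gap: 45.0
grip_force: 0.0
```

Run:
```python
from h import *
im,d,T=snap('wrist','w2'); s=r.sense(); print(s['time'],s['tool_pos'],s['tcp_rot'],s['joint_pos'],s['finger_gap'])
```

```text
2.8 [476.12656182 286.26406231 201.37015742] [1.79980884e+02 2.46908130e-02 4.99105822e+01] [ 2.57460653e+01  1.51656191e+00  9.46722708e+01 -2.77089878e-02
  8.38258700e+01  6.58384626e+01] 44.81480370212173
```

View pics/w2.png

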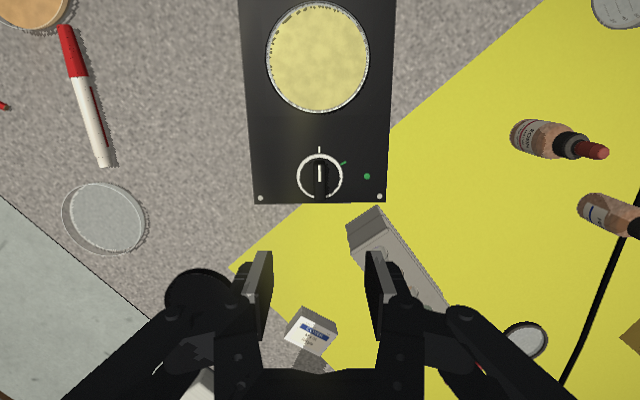

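The close view shows the knob ring centred near (320,175) with the bar upright in the picture, so it is aligned with the tool's x. The dish rim is at (317,57), with the rack at (395,260).

Run:
```python
from h import *
im=cv2.imread('pics/w2.png'); T=np.load('pics/w2_T.npy'); hsv=cv2.cvtColor(im,cv2.COLOR_BGR2HSV)
def loc(m,box,z,n):
    x0,y0,x1,y1=box; k=np.zeros_like(m); k[y0:y1,x0:x1]=m[y0:y1,x0:x1]
    p=cv2.findNonZero(k).reshape(-1,2); h=cv2.convexHull(p).reshape(-1,2)
    P=onplane('wrist',h,z,T)[:,:2].astype(np.float32); c=cv2.minEnclosingCircle(P); print(n,c,cv2.fitEllipse(P)); return np.array(c[0])
k=loc(cv2.inRange(hsv,(0,0,130),(180,60,255)),(296,155,343,200),42,'ring')
d=loc(cv2.inRange(hsv,(0,0,110),(180,255,255)),(255,0,380,125),44,'dish')
v=d-k; print(np.linalg.norm(v),np.degrees(np.arctan2(v[1],v[0])))
b=onplane('wrist',[(320,163),(320,185)],60,T); print('bar mark',b)
pl=onplane('wrist',[(260,198),(380,196)],36,T); print('screws',pl, np.degrees(np.arctan2(*(pl[1]-pl[0])[[1,0]])))
```

```text
ring ((477.3940124511719, 288.0841064453125), 22.379009246826172) ((477.5460205078125, 288.02923583984375), (43.938995361328125, 44.61439895629883), 139.98219299316406)
dish ((542.898681640625, 368.26104736328125), 44.008060455322266) ((542.8511962890625, 368.2939758300781), (87.4834976196289, 87.85363006591797), 121.90811920166016)
103.53358653395111 50.75113102991798
bar mark [[489.10804977 300.65240258  60.        ]
 [475.97328451 284.98708747  60.        ]]
screws [[416.67589079 307.68771224  36.        ]
 [509.96064288 232.03696086  36.        ]] -39.040873256451356
```

>>> {"fn": "jog_arm", "kwargs": {"rows": [[[0,0,20],[0,0,0]],[[1,0,50],[0,0,0]],[[1,0,80],[0,0,-0.01]],[[1,0,110],[0,0,-0.01]],[[1,0,130],[0,0,-0.01]],[[1,0,145],[0,0,-0.01]],[[1,0,152],[0,0,-0.01]],[[1,0,155.5],[0,0,-0.01]],[[1,0,155.5],[0,0,-0.01]]], "grip": 32}}

```text
time: 3.7
tool_pos: [477.3, 288.1, 46.4]
tcp_rot: [180.0, -0.0, 50.5]
ft_force: [0.6, 0.6, 0.3]
finger_gap: 31.9
grip_force: 0.0
```

>>> {"fn": "jog_arm", "kwargs": {"rows": [[[0,0,0],[0,0,0]],[[0,0,0],[0,0,0]],[[0,0,0],[0,0,0]],[[0,0,0],[0,0,0]],[[0,0,0],[0,0,0]]], "grip": 5, "force": 30}}

```text
time: 4.2
tool_pos: [477.9, 288.5, 47.1]
tcp_rot: [179.9, -0.1, 50.6]
ft_force: [1.1, -3.1, 7.0]
finger_gap: 10.0
grip_force: 32.3
```

>>> {"fn": "jog_arm", "kwargs": {"rows": [[[0,0,0],[0,0,0.08]],[[0,0,0],[0,0,0.19]],[[0,0,0],[0,0,0.3]],[[0,0,0],[0,0,0.42]],[[0,0,0],[0,0,0.54]],[[0,0,0],[0,0,0.66]],[[0,0,0],[0,0,0.78]],[[0,0,0],[0,0,0.88]],[[0,0,0],[0,0,0.96]],[[0,0,0],[0,0,1.0]]]}}

```text
time: 5.2
tool_pos: [478.6, 286.8, 47.2]
tcp_rot: [179.9, -0.2, -6.9]
ft_force: [3.6, -10.9, 7.4]
finger_gap: 10.3
grip_force: 32.5
```

>>> {"fn": "jog_arm", "kwargs": {"rows": [[[0,0,0],[0,0,0.02]],[[0,0,0],[0,0,0.04]],[[0,0,0],[0,0,0.05]],[[0,0,0],[0,0,0.05]],[[0,0,0],[0,0,0.05]]]}}

```text
time: 5.7
tool_pos: [478.6, 286.7, 47.1]
tcp_rot: [179.9, -0.2, -9.6]
ft_force: [3.3, -11.9, 7.6]
finger_gap: 10.0
grip_force: 32.5
```

Run:
```python
from h import *
s=r.sense(); print(s['tcp_rot'],s['ft_force'],s['wrist_torque'],s['joint_pos'][5],s['finger_gap'])
```

```text
[179.90595217  -0.19381649  -9.59498433] [  3.26311551 -11.89669625   7.64539653] [-1.85860651 -0.572562    0.1396434 ] 125.45764738123003 9.975172224192493
```

>>> {"fn": "jog_arm", "kwargs": {"rows": [[[0,0,0],[0,0,0.02]],[[0,0,0],[0,0,0.04]],[[0,0,0],[0,0,0.04]],[[0,0,0],[0,0,0.04]]]}}

```text
time: 6.1
tool_pos: [478.6, 286.7, 47.1]
tcp_rot: [179.9, -0.2, -11.9]
ft_force: [2.6, -10.8, 7.3]
finger_gap: 10.1
grip_force: 34.1
```

Run:
```python
from h import *
s=r.sense(); print(s['tcp_rot'],s['ft_force'],s['wrist_torque'],s['joint_pos'][5],s['finger_gap'])
```

```text
[179.90529961  -0.20334442 -11.85334324] [  2.64401789 -10.8283181    7.31404609] [-1.88905277 -0.54408808  0.5328028 ] 127.72578990848056 10.052927500331016
```

The wrist torque rose by 0.4 N m, so the knob is on its stop. Releasing it.

>>> {"fn": "jog_arm", "kwargs": {"rows": [[[0,0,0],[0,0,0]],[[0,0,0],[0,0,0]],[[0,0,0],[0,0,0]],[[0,0,-4],[0,0,0]],[[0,0,-15],[0,0,0]],[[0,0,-40],[0,0,0]],[[0,0,-75],[0,0,0]],[[0,0,-110],[0,0,0]],[[0,0,-140],[0,0,0]],[[0,0,-155],[0,0,0]]], "grip": 60}}

```text
time: 7.1
tool_pos: [478.2, 289.1, 205.4]
tcp_rot: [-179.8, -0.3, -11.9]
ft_force: [0.9, 1.9, 0.9]
finger_gap: 59.7
grip_force: 0.0
```

>>> {"fn": "jog_arm", "kwargs": {"rows": [[[0,0,0],[0,0,0]],[[0,0,0],[0,0,0]],[[0,0,0],[0,0,0]]]}}

```text
time: 7.4
tool_pos: [475.7, 287.7, 198.4]
tcp_rot: [179.9, 0.2, -11.9]
ft_force: [-0.1, -0.6, -0.8]
finger_gap: 59.8
grip_force: 0.0
```

Run:
```python
from h import *
snap('wrist','w3'); s=r.sense(); print(s['time'],s['tool_pos'],s['tcp_rot'],s['finger_gap'],s['ft_force'])
```

```text
7.45 [475.67002941 287.70064144 198.40504231] [ 1.79868895e+02  1.72119126e-01 -1.18714078e+01] 59.97564204204782 [-0.14226373 -0.57356009 -0.35937921]
```

View pics/w3.png

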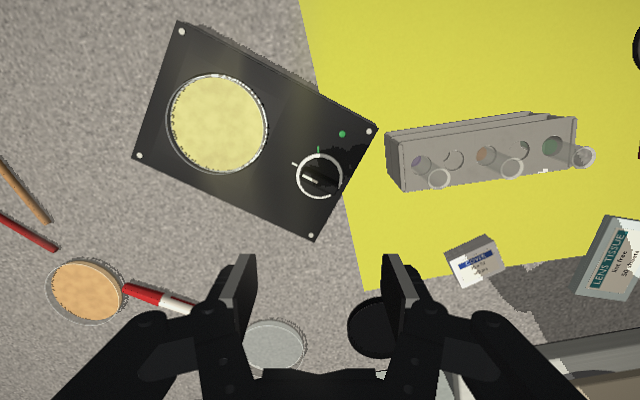

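The knob bar is back in line with its tick mark at (295,164) and the green lamp is on. Next, the lens.

>>> {"fn": "jog_arm", "kwargs": {"rows": [[[6,22,0],[0,0,-0.01]],[[14,58,0],[0,0,-0.02]],[[23,96,0],[0,0,-0.03]],[[33,136,0],[0,0,-0.04]],[[44,178,0],[0,0,-0.06]],[[55,222,0],[0,0,-0.07]],[[65,264,0],[0,0,-0.09]],[[74,300,0],[0,0,-0.1]],[[81,327,0],[0,0,-0.106]],[[83,336,0],[0,0,-0.106]]], "grip": 50}}

```text
time: 8.45
tool_pos: [488.0, -60.1, 199.3]
tcp_rot: [180.0, 0.1, -6.0]
ft_force: [-0.4, 0.6, 0.1]
finger_gap: 50.0
grip_force: 0.0
```

>>> {"fn": "jog_arm", "kwargs": {"rows": [[[0,0,15],[0,0,0]],[[0,0,40],[0,0,0]],[[0,0,70],[0,0,0]],[[0,0,95],[0,0,0]],[[0,0,100],[0,0,0]],[[0,0,100],[0,0,0]],[[0,0,100],[0,0,0]]]}}

```text
time: 9.15
tool_pos: [489.5, -57.1, 101.6]
tcp_rot: [-180.0, -0.1, -5.7]
ft_force: [0.4, -0.5, 0.1]
finger_gap: 49.8
grip_force: 0.0
```

Run:
```python
from h import *
im,d,T=snap('wrist','w4'); s=r.sense(); print(s['time'],s['tool_pos'],s['tcp_rot'],s['finger_gap'])
hsv=cv2.cvtColor(im,cv2.COLOR_BGR2HSV)
m=cv2.inRange(hsv,(0,100,40),(14,255,255)); m[:, :250]=0; m[:,390:]=0
c=max(cv2.findContours(m,0,1)[0],key=cv2.contourArea); P=onplane('wrist',c.reshape(-1,2),12,T)[:,:2]
print('handle',cv2.boundingRect(c),cv2.minAreaRect(P.astype(np.float32)))
```

```text
9.2 [489.94624221 -57.38903917 102.18103394] [ 1.79991167e+02 -1.25093465e-01 -5.76449071e+00] 50.18093158181103
handle (313, 187, 15, 98) ((460.1048583984375, -55.081298828125), (11.228543281555176, 84.38124084472656), 83.90328216552734)
```

View pics/w4.png

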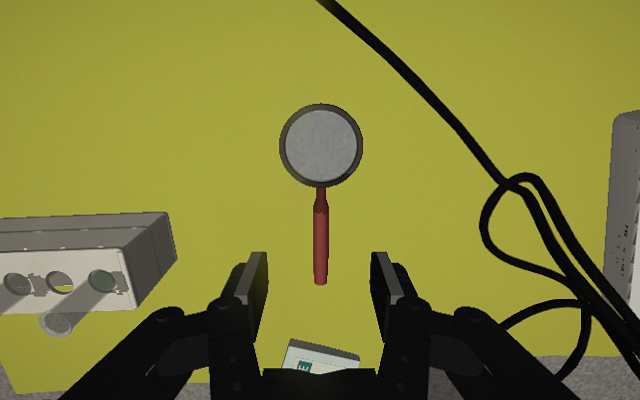

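The handle runs from (321,187) to (320,285), aligned with the tool, and the fingers straddle it. Going down, gripping and lifting a little.

>>> {"fn": "jog_arm", "kwargs": {"rows": [[[0,0.8,15],[0,0,0]],[[-1,0.8,40],[0,0,0]],[[-1,0.8,65],[0,0,0]],[[-1,0.8,82],[0,0,0]],[[-1,0.8,92],[0,0,0]],[[-1,0.8,97],[0,0,0]],[[-1,0.8,98],[0,0,0]],[[-1,0.8,98],[0,0,0]]]}}

```text
time: 10.0
tool_pos: [488.7, -58.5, 3.8]
tcp_rot: [180.0, -0.1, -5.8]
ft_force: [-0.5, -0.3, -0.4]
finger_gap: 49.7
grip_force: 0.0
```

>>> {"fn": "jog_arm", "kwargs": {"rows": [[[0,0,0],[0,0,0]],[[0,0,0],[0,0,0]],[[0,0,0],[0,0,0]],[[0,0,0],[0,0,0]],[[0,0,0],[0,0,0]],[[0,0,0],[0,0,0]],[[0,0,0],[0,0,0]]], "grip": 4, "force": 50}}

```text
time: 10.7
tool_pos: [488.3, -58.4, 3.5]
tcp_rot: [180.0, -0.1, -5.8]
ft_force: [-1.4, 0.0, 6.2]
finger_gap: 9.4
grip_force: 50.1
```

>>> {"fn": "jog_arm", "kwargs": {"rows": [[[0,0,-5],[0,0,0]],[[0,0,-15],[0,0,0]],[[0,0,-32],[0,0,0]],[[0,0,-55],[0,0,0]],[[0,0,-80],[0,0,0]],[[0,0,-107],[0,0,0]],[[0,0,-132],[0,0,0]],[[0,0,-150],[0,0,0]],[[0,0,-162],[0,0,0]],[[0,0,-166],[0,0,0]]]}}

```text
time: 11.7
tool_pos: [488.6, -58.5, 170.6]
tcp_rot: [180.0, -0.1, -5.8]
ft_force: [0.5, -0.3, -0.0]
finger_gap: 9.4
grip_force: 49.4
```

>>> {"fn": "jog_arm", "kwargs": {"rows": [[[0,0,0],[0,0,0]],[[0,0,0],[0,0,0]],[[0,0,0],[0,0,0]],[[0,0,0],[0,0,0]]]}}

```text
time: 12.1
tool_pos: [487.2, -58.2, 167.8]
tcp_rot: [-180.0, 0.1, -5.8]
ft_force: [0.2, -0.8, -0.2]
finger_gap: 9.0
grip_force: 49.4
```

Run:
```python
from h import *
im,d,T=snap('wrist','w5'); s=r.sense(); print(s['time'],s['tool_pos'],s['tcp_rot'],s['finger_gap'],s['grip_force'],s['joint_pos'])
```

```text
12.15 [487.39101391 -58.25234181 167.99776073] [-1.79989683e+02  7.97151112e-02 -5.80129090e+00] 9.249791296875157 49.361597299575806 [-1.28032054e+01 -7.33953088e+00  1.06763156e+02  5.29137900e-04
  8.06567533e+01  8.29980065e+01]
```

View pics/w5.png

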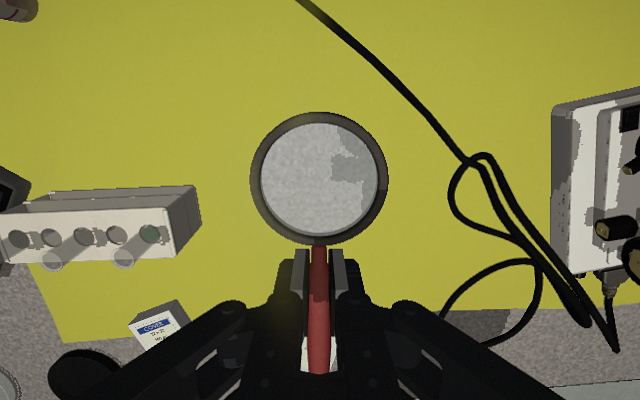

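The lens is held with its rim round at (319,178) and the handle straight between the pads. Measuring its offset in the tool and its tilt.

Run:
```python
from h import *
im=cv2.imread('pics/w5.png'); T=np.load('pics/w5_T.npy'); d=np.load('pics/w5.npy'); hsv=cv2.cvtColor(im,cv2.COLOR_BGR2HSV)
m=cv2.inRange(hsv,(20,140,60),(35,255,255)); m=cv2.bitwise_not(m); k=np.zeros_like(m); k[105:243,240:400]=m[105:243,240:400]
c=max(cv2.findContours(k,0,1)[0],key=cv2.contourArea); h=cv2.convexHull(c).reshape(-1,2)
P=onplane('wrist',h,T[2,3]-3.5+6,T)[:,:2].astype(np.float32); cc=cv2.minEnclosingCircle(P); print(cc)
print('in tool',T[:3,:3].T@(np.r_[cc[0],T[2,3]]-T[:3,3]))
# rim depth points
k2=np.zeros_like(m); cv2.drawContours(k2,[c],-1,255,-1); e1=cv2.erode(k2,np.ones((5,5))); e2=cv2.erode(k2,np.ones((9,9))); v,u=np.nonzero((e1>0)&(e2==0)&(d>50)&(d<260))
o,r_=ray('wrist',np.c_[u,v],T); Q=o+r_*d[v,u][:,None]
A=np.c_[Q[:,:2]-Q[:,:2].mean(0),np.ones(len(Q))]; s=np.linalg.lstsq(A,Q[:,2],rcond=None)[0]; print(len(Q),'slope',s,'z-tcp',s[2]-T[2,3], np.std(Q[:,2]-A@s))
```

```text
((529.8621826171875, -62.371150970458984), 31.721315383911133)
in tool [42.8129762  -0.1882458  -0.07446561]
1031 slope [-2.30022451e-03  1.33575178e-03  1.72946195e+02] z-tcp 5.157101062188445 0.5960505886822585
```

>>> {"fn": "jog_arm", "kwargs": {"rows": [[[-1,-12,0],[0,0,0]],[[-3,-36,0],[0,0,0]],[[-5,-68,0],[0,0,0]],[[-7,-102,0],[0,0,0]],[[-10,-136,0],[0,0,0]],[[-12,-170,0],[0,0,0]],[[-15,-204,0],[0,0,0]],[[-17,-238,0],[0,0,0]],[[-19,-272,0],[0,0,0]],[[-22,-304,0],[0,0,0]]]}}

```text
time: 13.15
tool_pos: [496.0, 248.7, 168.7]
tcp_rot: [-180.0, 0.0, -5.8]
ft_force: [0.4, 0.1, -0.6]
finger_gap: 9.2
grip_force: 49.4
```

>>> {"fn": "jog_arm", "kwargs": {"rows": [[[-2,-32,0],[0,0,0]],[[-4,-62,0],[0,0,0]],[[-6,-88,0],[0,0,0]],[[-8,-108,0],[0,0,0]],[[-9,-120,0],[0,0,0]],[[-9,-126,0],[0,0,0]],[[-9,-126,0],[0,0,0]],[[-9,-126,0],[0,0,0]],[[-9,-126,0],[0,0,0]]]}}

```text
time: 14.05
tool_pos: [500.6, 371.7, 168.8]
tcp_rot: [180.0, 0.0, -5.9]
ft_force: [-0.4, -0.1, -1.1]
finger_gap: 9.4
grip_force: 49.4
```

Run:
```python
from h import *
im,d,T=snap('wrist','w6'); s=r.sense(); print(s['time'],s['tool_pos'],s['tcp_rot'],s['finger_gap'],s['grip_force'],s['joint_pos'])
print('lens at',(T@[42.8,-.2,3.5,1])[:3]); snap('top','top6')
```

```text
14.1 [500.65984569 371.76011087 168.90585629] [ 1.79993291e+02 -5.38343516e-03 -5.85822204e+00] 9.29921216206183 49.353790283203125 [ 3.18908469e+01  1.30890270e+01  8.55370086e+01 -8.69931246e-03
  8.13738154e+01  1.27750374e+02]
lens at [543.20755694 367.5241794  165.30172145]
```

View pics/w6.png

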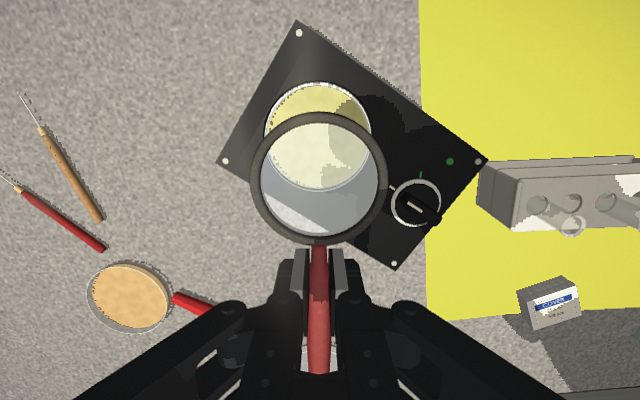

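The lens is over the plate. The dish rim's far edge is at (318,82) and its sides span columns 264 to 372, so it is laterally centred with the glass. The knob is at rest. I'll check the fore-aft offset with the rim arc.

Run:
```python
from h import *
T=np.load('pics/w6_T.npy'); ti=np.linalg.inv(T)
p=onplane('wrist',[(318,81.5),(264,130),(372,130)],46,T); print([np.round((ti@np.r_[q,1])[:2],1) for q in p])
q=onplane('wrist',[(299,33),(225,161),(478,161),(394,264)],36,T); c=q.mean(0); u=(q[0]-q[2])+(q[1]-q[3]); u/=np.linalg.norm(u); print('plate',c,np.degrees(np.arctan2(u[1],u[0])),'well',(ti@np.r_[c+35*u,1])[:2])
```

```text
[array([87.4, -0.7]), array([ 50.6, -44.3]), array([50.5, 42.8])]
plate [520.15255823 341.0666013   36.        ] 50.88722219542518 well [41.76338272 -0.8359605 ]
```

Everything agrees within about 1 mm. Lowering.

>>> {"fn": "jog_arm", "kwargs": {"rows": [[[0,-0.5,6],[0,0,0]],[[0,-0.5,18],[0,0,0]],[[0,-0.5,34],[0,0,0]],[[0,-0.5,50],[0,0,0]],[[0,-0.5,64],[0,0,0]],[[0,-0.5,75],[0,0,0]],[[0,-0.5,83],[0,0,0]],[[0,-0.5,87],[0,0,0]],[[0,-0.5,88],[0,0,0]],[[0,-0.5,88],[0,0,0]]]}}

```text
time: 15.15
tool_pos: [500.8, 373.3, 81.3]
tcp_rot: [-180.0, -0.0, -5.8]
ft_force: [0.4, -0.7, -0.7]
finger_gap: 9.5
grip_force: 49.4
```

>>> {"fn": "jog_arm", "kwargs": {"rows": [[[0,0,0],[0,0,0]],[[0,0,0],[0,0,0]],[[0,0,0],[0,0,0]],[[0,0,0],[0,0,0]],[[0,0,0],[0,0,0]],[[0,0,0],[0,0,0]],[[0,0,0],[0,0,0]],[[0,0,0],[0,0,0]]]}}

```text
time: 15.95
tool_pos: [500.5, 373.1, 80.8]
tcp_rot: [180.0, 0.0, -5.8]
ft_force: [0.5, 0.1, -0.2]
finger_gap: 9.7
grip_force: 49.4
```

Run:
```python
from h import *
im,d,T=snap('wrist','w7'); s=r.sense(); print(s['time'],s['tool_pos'],s['tcp_rot'],s['finger_gap'],s['grip_force'],s['ft_force'])
print('lens at',(T@[42.8,-.2,3.5,1])[:3])
```

```text
16.0 [500.46481967 373.08030375  80.77812736] [ 1.79998714e+02  1.31315713e-03 -5.79763569e+00] 9.164029654659206 49.35303032398224 [-0.09405125 -0.64445204 -0.34120357]
lens at [543.06371837 368.94275194  77.27985544]
```

View pics/w7.png

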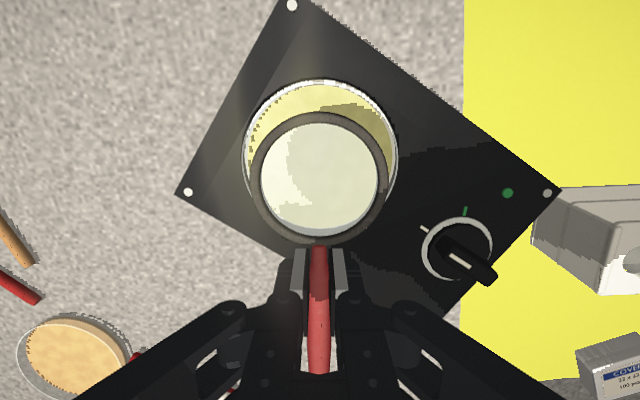

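The glass at (319,178) is concentric with the dish rim (columns 242–397, centre about 320), its underside is about 31 mm above the rim, and the knob is at rest. Handing in.

```bash
python3 -c "
from h import *
T=np.load('pics/w7_T.npy'); print(np.linalg.inv(T)@np.r_[onplane('wrist',[(320,79.5)],46,T)[0],1]); print(r.hand_in())"
```

```text
[87.32323472  0.58475954 34.77828305  1.        ]
the job is handed in; nothing more can be done
None
```

The job is handed in, and no verdict came back. The knob was twisted to its stop and sprang back, and the lens is held level about 31 mm above the dish rim, centred on the dish to within about 1 mm by my measurements.

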